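# Load a channel offcut into a tacking nest under its gravity catches

### The job

Load the long steel channel offcut into the tacking nest: lay it gently, open side up, across the two slide bars in front of the red gravity catches, then slide it forward so that its own edges lift the catches, until it meets the blue backstops and both catches have dropped behind its near edge; the head with catches and backstops is clamped wherever the last job left it, so go by feel. Then draw the channel back against both catches with a gentle but definite pull of about 10 N for a moment, to prove that they hold, and let go. Never touch the catches with the gripper, never push or pull the channel harder than about 20 N, and leave the things lying around alone.

Things in the scene. Friction and masses are not known exactly. Their poses are not given: they have to be found in the camera images.
- channel: The part: dark steel U-channel offcut, the longer of two, 155 mm long (its y) x 34 mm wide (x) x 18 mm high, about 0.4 kg, lying open side up. Origin: centre of its underside. Floor and walls 4 mm thick, so a trough 26 mm wide, 14 mm deep runs its whole length. Grasp it across the 34 mm at mid-length; either way round is the same.
- nest: Tacking nest, fixed to the table: dark base plate 190 x 236 x 8 mm (x -126 to +64 mm, y +-118) with two slide bars and a blue head that carries red catches. x: direction in which the channel is slid in; y left; z up. Origin on the table top. A channel on the bars lies along nest y. All nest numbers are in this frame, for the head in the middle of its slots.
- slide_bar (a point): On top of the left slide bar, nest x 0, y 40, z 18 mm. Two bright bars along nest x at y +-40 mm, 12 mm wide, x -116 to +20 mm, tops 18 mm above the table. Between them it is open down to the base plate (z 8 mm) but for a cross tie (x 31 to 47, top z 14 mm): room for fingertips before and behind the channel.
- loading_place (a point): Where to lay the middle of the channel's underside first: on the bars, clear in front of the catches, nest x -84, y 0, z 18 mm. Free from above. Low fences (tops z 22, inner faces y +-82 mm) leave 4 mm at each end of the channel on the way in.
- catch_left (a joint): Angle (rad) of the left (nest +y) red catch: 0 = dropped (on its own stop), grows as the nose lifts (limit 1.2). 0.06 kg, swings freely on a pin of the head along y at nest x -64, z 36 mm, beyond the channel's end; falls by its weight. Top at z 50 mm dropped, under 65 mm when lifted by the channel, which takes it to 0.22. Cannot be lifted by pulling the channel back.
- catch_right (a joint): The same for the right (nest -y) catch. The nose reaches in over the channel's end (|y| 57 to 86 mm): a 28 degree ramp, which the channel's leading top edge lifts, then an upright lip, far face at nest x -17, lower edge at z 26 mm. The channel bears on the lips with its middle at nest x 0 (head in the middle). Lifting both takes 3 to 7 N plus friction on the bars.
- head_middle (a point): Middle of the head's slots, nest x 0, y 0, z 18 mm (a point of the base plate). The head - two blue backstops, fences and both catches in one piece - is clamped wherever the last job left it, up to 8 mm either way along x; its setting is not measured: all positions of catches and backstops shift with it and have to be felt or seen. It holds firm under 40 N.
- catch_line (a point): Point of the base plate at nest x -17, y 0, z 26 mm. On the way in each nose climbs the channel's far wall, drops into the trough (channel middle 29 to 26 mm short of bearing on the catches: not home yet), is lifted again by the near wall, and drops behind the channel once its middle is 1 mm past bearing. 2.8 mm past bearing it meets the backstops.
- stop_line (a point): Point of the base plate at nest x 19.8, y 0, z 28 mm: the backstops' upright faces with the head in the middle. Backstops at y +-62 mm, 26 mm wide, open between. Their lips overhang 7.5 mm toward the catches, underside at z 38.5 mm, 2.5 mm above a channel on the bars: the channel cannot be lowered in from above but must be slid in level.
- pliers: Bystander: grey pliers lying flat, 67 x 143 x 12 mm; origin centre of underside. Leave it alone.
- coupon: Bystander: rusty steel weld test coupon, 40 x 90 x 17 mm; origin centre of underside. Leave it alone.
- soapstone_holder: Bystander: thin yellowish marker holder, 10 x 114 x 10 mm; origin centre of underside. Leave it alone.
- short_channel: Bystander: the shorter channel offcut, 28 x 100 x 13 mm; origin centre of underside. Not the part to load; leave it alone.
Not all that is in view belongs to the job. Of the things that look like the channel, the larger one is meant.

How it is judged:
By the outcome, as a careful person would: the job done as asked, in the order asked, and still so for the second after the job is handed in, with the robot touching nothing.
It also fails if it takes over 64 s, if anything falls off the work surface, if the arm or the gripper's body presses on something with over 40 N, if the wrist force passes 120 N, or if a joint passes its speed limit or range.

### The arm

A 6-joint arm with a two-finger parallel gripper is mounted at the origin on a cart in front of the work surface, level with it; the furniture and walls round the work are solid. World frame = base frame: x ahead of the robot, y to its left, z up, the work surface at z = 0. Lengths are in m, angles in rad, forces in N, time in s.
With the tool pointing down it reaches from about 0.275 to 0.875 m from the base axis. Payload 12.5 kg.
Tool frame: the origin (TCP) lies at the very end of the fingers, on their centre line; the grasp point (between the pads) lies 19 mm behind it; z points along the fingers, y is the line along which they close (so a half turn about z gives the same grasp; the last joint's range is limited). The gripper opens to 85 mm and grips with 20 to 120 N. Pads are 22 mm wide; open, the fingers measure 114 mm over their backs; the gripper's body (76 mm by 85 mm) begins 54 mm behind the grasp point. The pads swing forward as they close: fully open they stand 13 mm farther back than shut.
Start: joints at [1.057, 0.351, 1.652, -0, 1.139, -0.085], TCP at [0.229, 0.5, 0.231] pointing down, gripper open.
Joint ranges: [-2.75, 2.75], [-0.79, 2.1], [0.01, 2.65], [-1.57, 4.71], [0.07, 3.14], [-2.87, 2.87]. Speed limits (rad/s): [2.22, 2.22, 2.79, 3.14, 3.14, 3.14].

### API

Orientations are given as a unit quaternion [w, x, y, z].
In Python, from station import manip gives the robot as it stands. The module is installed in compiled form; this text tells all that it offers.
- The arm moves only by the tool drive_tool, never from a script. Its argument "motion" is text: rows parted by semicolons, each of 6 numbers parted by spaces: the shift along the tool's x, y, z in mm, then the turn, a rotation vector about the tool's x, y, z in rad. A call has 1 to 8 rows; each row is the pose to reach, as a shift and turn from the pose commanded when the call began, along the tool's axes at that moment; what a row does not reach only later rows make up. A row lasts 1/12 s, in which the tool goes at most 41.7 mm and 7.16 degrees, less where a joint would pass 70% of its speed; a pose out of reach is approached as far as the arm can. A call with a gripper value outside its range is refused whole. "jaw" is the closure, from 0 (fully open) to 1 (shut), set as the call begins (left out, the last holds). The fingers move at their own pace and stop on an object; the grip force is fixed at half the most. Time passes only in rows, so rows that repeat a pose let the fingers close. It gives the time, the measured TCP pose, the force, the opening and the grip force at its end, in the units of the state.
- manip.observe(): the state, without advancing time (a new reading comes with each control period).
- manip.snapshot(name): name is "side" or "top"; returns the picture (384x512x3 uint8, red, green, blue); there is no depth.
- manip.camera_params(name): a dict with "mtx" (3x3 intrinsics, pixels), "D" ([k1, k2, p1, p2, k3] as OpenCV has them; the pictures are not rectified), "origin" and "attitude" of the camera in the world. Camera axes: x right, y up, looking along -z (the intrinsics and any distortion apply to the point x, -y, -z); pixel columns grow to the right and rows downward; lengths in m; the calibration is good to about 2 mm. A picture is of the moment at which its call begins. camera_params takes no time and is no camera call.
- manip.finish_job(): hands the job in; it is judged then, once.
The state is a dict: "time_s": time; "q": joint angles; "dq": joint speeds; "effort": joint torques, N m; "tool_pos": TCP position; "orientation": TCP orientation; "force": force on the tool from outside, world axes, zero at the start; "moment": the same for the moment, N m; "opening": finger opening in m; "grasp_force": force on a finger pad.
Only numpy, scipy, OpenCV 4.12 (cv2) and the standard library are available. Lean on these libraries where they do the work, as an engineer would, in place of code of your own. Each camera call takes 0.05 s, during which the arm holds its last target. There are 200 camera calls.

## Working session

There is one attempt and no reset: what is moved stays moved. The work goes in short steps, Python scripts to look and compute and a tool call to move; the robot and the scene stay as the last step left them, time stands still between calls to the robot, and variables do not carry over. Pictures are saved under pics/ and viewed, at most 10 in all, crops included, and the job is handed in when it is done.

Besides the shell and the picture viewer there is one more tool, called after "Call:" as a command line: name --argument value ..., lists and objects as JSON in quotes. drive_tool: Moves the arm, as the interface text tells. Its arguments: {"type":"object","properties":{"motion":{"type":"string"},"jaw":{"type":"number"}},"required":["motion"]}

```bash
mkdir -p pics; cat > h.py <<'E'
import numpy as np, cv2
from station import manip
from scipy.spatial.transform import Rotation as R
def cam(n):
    p=manip.camera_params(n); a=np.array(p["attitude"],float)
    M=a if a.shape==(3,3) else R.from_quat(a[[1,2,3,0]]).as_matrix()
    return np.array(p["mtx"],float),np.array(p["D"],float),np.array(p["origin"],float),M
def ray(n,uv):
    K,D,o,M=cam(n); q=cv2.undistortPoints(np.array(uv,float).reshape(-1,1,2),K,D).reshape(-1,2)
    return o,np.c_[q[:,0],-q[:,1],-np.ones(len(q))]@M.T
def onz(n,uv,z):
    o,d=ray(n,uv); return o+d*((z-o[2])/d[:,2])[:,None]
def proj(n,P):
    K,D,o,M=cam(n); c=(np.array(P,float).reshape(-1,3)-o)@M; c[:,1:]*=-1
    return cv2.projectPoints(c,np.zeros(3),np.zeros(3),K,D)[0].reshape(-1,2)
def snap(n,f):
    im=manip.snapshot(n); cv2.imwrite(f"pics/{f}.png",im[:,:,::-1]); return im
E
python3 - <<'E'
from h import *
for n in("side","top"):
    snap(n,n+"0"); print(n,manip.camera_params(n))
print(manip.observe())
E
```

```text
side {'mtx': array([[473.84492054,   0.        , 262.42513464],
       [  0.        , 473.84492054, 192.78319579],
       [  0.        ,   0.        ,   1.        ]]), 'D': array([-0.12346441,  0.        ,  0.        ,  0.        ,  0.        ]), 'origin': array([ 0.44455731, -0.88022479,  0.5355297 ]), 'attitude': array([ 0.83035366,  0.55551971, -0.02554478, -0.03546987])}
top {'mtx': array([[424.1343089 ,   0.        , 266.30931754],
       [  0.        , 424.1343089 , 188.3674705 ],
       [  0.        ,   0.        ,   1.        ]]), 'D': array([0.05115355, 0.        , 0.        , 0.        , 0.        ]), 'origin': array([0.36459123, 0.253125  , 1.3614479 ]), 'attitude': array([ 0.70951046,  0.03418867, -0.04966462, -0.70211072])}
{'time_s': 0.1, 'q': array([ 1.05740573e+00,  3.51155772e-01,  1.65235709e+00,  4.42815360e-06,
        1.13907854e+00, -8.45893588e-02]), 'dq': array([-0.00118153, -0.00050998, -0.00049795,  0.00099302, -0.00139083,
        0.00172971]), 'effort': array([ 1.94892324e-03, -5.06837654e+01, -2.91871440e+01, -3.79205744e-05,
        2.67751275e-03,  2.42561964e-05]), 'tool_pos': array([0.22850684, 0.49996538, 0.23082795]), 'orientation': array([-1.49014386e-04,  2.12762691e-01,  9.77103775e-01, -4.76626595e-04]), 'force': array([ 0.63279532, -0.03036614, -0.36163287]), 'moment': array([-0.060943  , -0.03736909,  0.02130183]), 'grasp_force': 0.0, 'opening': 0.08520604277680638}
```

View pics/top0.png

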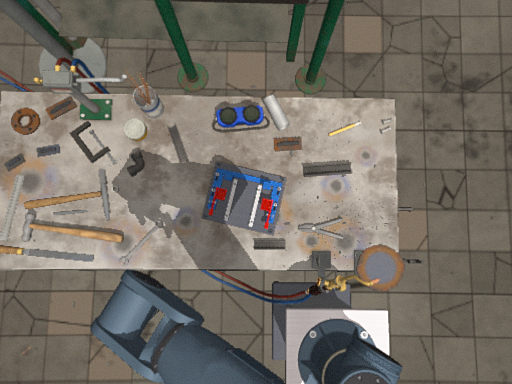

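View pics/side0.png

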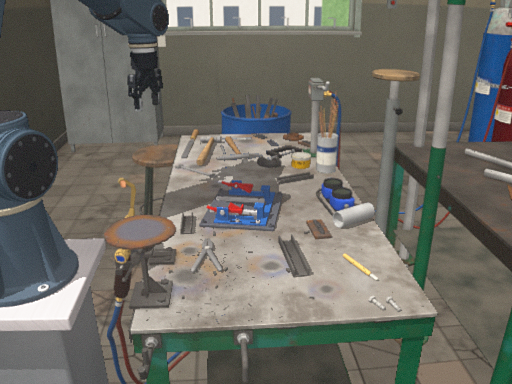

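Top view: candidates are a dark bar at (327,168), a smaller one at (268,243) and a dark strip at (178,143). The nest is at (245,195) with its catches at the lower end, (215,197) and (267,208). The one at (327,168) looks longest and U-shaped, so I'll confirm it in an enlarged crop.

```bash
python3 - <<'E'
from h import *
im=cv2.imread("pics/top0.png")
cv2.imwrite("pics/c1.png",cv2.resize(im[125:260,165:365],None,fx=4,fy=4,interpolation=cv2.INTER_CUBIC))
E
```

```text
(no output)
```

View pics/c1.png

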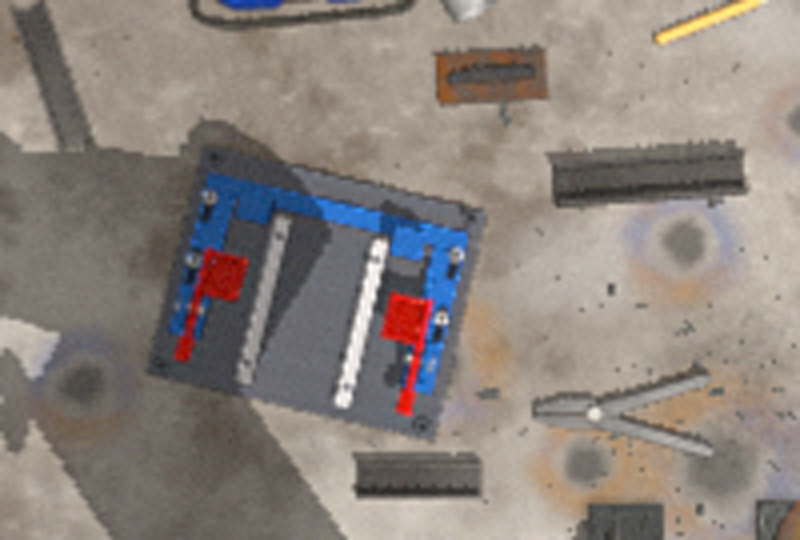

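```bash
python3 - <<'E'
from h import *
from scipy.optimize import least_squares
c=lambda L:(np.array(L,float)+.5)/4-.5+[165,125]
pl=onz("top",c([(207,148),(485,210),(435,438),(150,373)]),.008)
bars=onz("top",c([(245,382),(283,218),(343,405),(381,240)]),.018)
N=np.array([(64,118),(64,-118),(-126,-118),(-126,118),(-116,40),(20,40),(-116,-40),(20,-40)])/1000
W=np.r_[pl,bars][:,:2]
def f(p): 
    r=R.from_euler('z',p[2]).as_matrix()[:2,:2]; return (N@r.T+p[:2]-W).ravel()
s=least_squares(f,[.4,.3,-.2]); print("nest",s.x,np.degrees(s.x[2])); print(np.round(s.fun.reshape(-1,2)*1e3,1))
im=cv2.imread("pics/top0.png"); 
for z,nm,roi in((.018,"chan",(295,155,360,182)),):
    x0,y0,x1,y1=roi; g=cv2.cvtColor(im[y0:y1,x0:x1],cv2.COLOR_BGR2GRAY)
    m=(g<105).astype(np.uint8); k,l,st,ce=cv2.connectedComponentsWithStats(m); i=1+np.argmax(st[1:,4]); print(st[i])
    pts=np.argwhere(l==i)[:,::-1]+[x0,y0]; P=onz("top",pts,.014)[:,:2]*1000
    print(cv2.minAreaRect(P.astype(np.float32)), P.mean(0))
    cc=onz("top",c([(550,153),(745,143),(747,190),(557,207)]),.014); print(cc,cc.mean(0))
# side view crop for cross check
im=cv2.imread("pics/side0.png")
a=cv2.resize(im[170:240,190:290],None,fx=6,fy=6,interpolation=cv2.INTER_CUBIC)[:, :600]
b=cv2.resize(im[225:285,265:325],None,fx=5,fy=5,interpolation=cv2.INTER_CUBIC)
cv2.imwrite("pics/s1.png",a)
print(proj("side",np.c_[(R.from_euler('z',s.x[2]).as_matrix()[:2,:2]@N.T).T+s.x[:2],[.008]*4+[.018]*4]))
cv2.imwrite("pics/s2.png",b)
E
```

```text
nest [ 0.52637939  0.28764912 -0.21314951] -12.212567164439687
[[ 2.8  3.3]
 [ 0.6 -2.6]
 [-1.9 -1.5]
 [-1.2  2.6]
 [-1.1  0.3]
 [ 0.9 -0.9]
 [-0.7 -0.5]
 [ 0.7 -0.7]]
[  8   6  48  16 529]
((592.9041748046875, 30.82343292236328), (43.115718841552734, 154.7265625), 4.445194721221924) [590.75424642  34.00972425]
[[ 0.60963909  0.10944907  0.014     ]
 [ 0.6197793  -0.04829837  0.014     ]
 [ 0.58136622 -0.04939397  0.014     ]
 [ 0.56567974  0.10383436  0.014     ]] [0.59411609 0.02889777 0.014     ]
[[281.68594547 192.65831939]
 [273.24137776 228.82025028]
 [198.14350095 224.26694219]
 [217.91057191 189.42303751]
 [215.41486527 196.61918797]
 [263.45981794 199.15183367]
 [208.91414671 208.23359124]
 [259.68880893 211.08071296]]
```

View pics/s1.png

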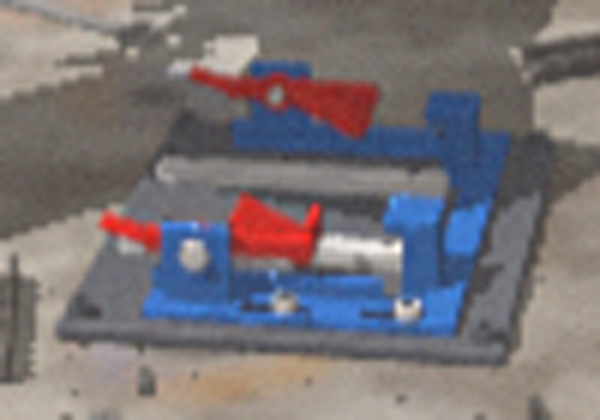

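View pics/s2.png

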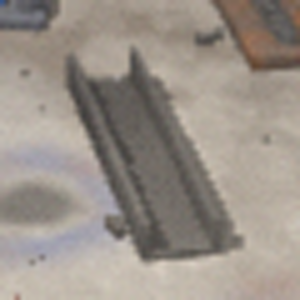

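```bash
python3 - <<'E'
from h import *
c=lambda L:(np.array(L,float)+.5)/5-.5+[265,225]
print(onz("side",c([(147,260),(240,243)]),0)); print(onz("side",c([(68,55),(135,46)]),.018))
# predicted for a centre/yaw guess, crop coords
def pred(x,y,a):
    r=R.from_euler('z',a,degrees=True).as_matrix()
    P=np.array([(sx*.017,sy*.0775,z) for z in(0,.018) for sy in(-1,1) for sx in(-1,1)])@r.T+[x,y,0]
    print(np.round((proj("side",P)-[265,225]+.5)*5-.5)); print(np.round((proj("top",P)-[165,125]+.5)*4-.5))
pred(.592,.030,4.4)
E
```

```text
[[ 0.58501985 -0.04842066  0.        ]
 [ 0.62607569 -0.03882043  0.        ]]
[[0.56950858 0.10298052 0.018     ]
 [0.60225731 0.10945004 0.018     ]]
[[137. 261.]
 [217. 253.]
 [ 66.  86.]
 [136.  80.]
 [139. 224.]
 [219. 216.]
 [ 66.  52.]
 [137.  47.]]
[[742. 193.]
 [738. 152.]
 [552. 205.]
 [549. 164.]
 [747. 190.]
 [743. 148.]
 [555. 202.]
 [552. 160.]]
```

```bash
cat >> h.py <<'E'
def go(x,y,z,a):
    """shift (mm) and turn (rad) in tool axes to TCP x,y,z (m), tool y axis at a deg, pointing down"""
    s=manip.observe(); q=np.array(s["orientation"]); T=R.from_quat(q[[1,2,3,0]]); a=np.radians(a)
    ty=np.array([np.cos(a),np.sin(a),0]); tz=np.array([0,0,-1.]); G=R.from_matrix(np.c_[np.cross(ty,tz),ty,tz])
    d=T.inv().apply(np.array([x,y,z])-s["tool_pos"])*1000
    print(np.round(d,1),np.round((T.inv()*G).as_rotvec(),4),"t",round(s["time_s"],2),"F",np.round(s["force"],1))
E
python3 -c "
from h import *
go(.593,.030,.12,5)"
```

```text
[-526.9 -275.8  111.1] [-9.0000e-04  4.0000e-04  1.0547e+00] t 0.1 F [ 0.6 -0.  -0.4]
```

Call:
drive_tool --motion "-527 -276 111 0 0 1.055;-527 -276 111 0 0 1.055;-527 -276 111 0 0 1.055;-527 -276 111 0 0 1.055;-527 -276 111 0 0 1.055;-527 -276 111 0 0 1.055;-527 -276 111 0 0 1.055;-527 -276 111 0 0 1.055" --jaw 0

```text
time_s: 0.77
tool_pos: [0.4302, 0.2394, 0.1697]
orientation: [-0.0, 0.657, 0.753, -0.0]
force: [1.2, 1.2, 0.2]
opening: 0.0853
grasp_force: 0.0
```

```bash
python3 -c "
from h import *
go(.593,.030,.12,5)"
```

```text
[-229.5  133.    49.7] [-0.0002  0.      0.0486] t 0.77 F [1.2 1.2 0.2]
```

Call:
drive_tool --motion "-229 133 49 0 0 0.048;-229 133 49 0 0 0.048;-229 133 49 0 0 0.048;-229 133 49 0 0 0.048;-229 133 49 0 0 0.048;-229 133 49 0 0 0.048;-229 133 49 0 0 0.048;-229 133 49 0 0 0.048"

```text
time_s: 1.43
tool_pos: [0.595, 0.03, 0.1198]
orientation: [-0.0, 0.674, 0.738, -0.0]
force: [-0.2, -0.1, -0.1]
opening: 0.0853
grasp_force: 0.0
```

```bash
python3 - <<'E'
from h import *
go(.593,.030,.12,5)
a=snap("top","t2"); b=snap("side","s3")
w=np.hstack([cv2.resize(a[140:190,290:365],(450,300),interpolation=2),cv2.resize(b[190:290,260:345],(340,400),interpolation=2)[:300]*1])
cv2.imwrite("pics/c2.png",np.hstack([np.vstack([w[:,:450],np.zeros((100,450,3),np.uint8)]),cv2.resize(b[190:290,260:345],(340,400),interpolation=2)])[:,:,::-1])
E
```

```text
[ 0.2 -2.  -0.2] [-0.0007  0.0004  0.0032] t 1.43 F [-0.2 -0.1 -0.1]
```

View pics/c2.png

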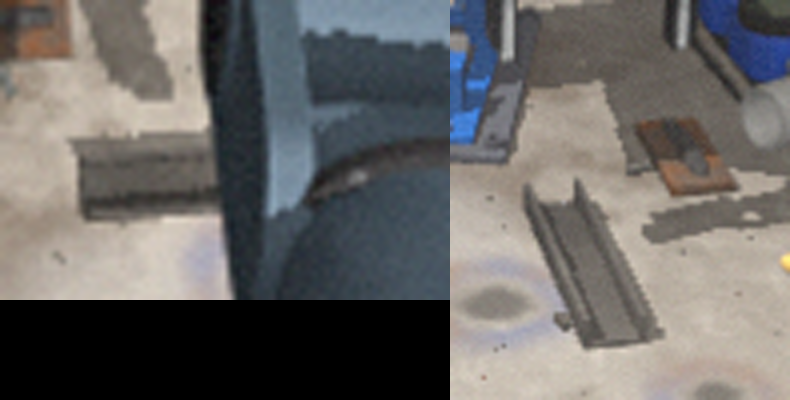

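Call:
drive_tool --motion "1 -1 40 0 0 -0.015;1 -1 75 0 0 -0.015;1 -1 100 0 0 -0.015;1 -1 110 0 0 -0.015;1 -1 115 0 0 -0.015;1 -1 116 0 0 -0.015;1 -1 116 0 0 -0.015"

```text
time_s: 2.12
tool_pos: [0.5931, 0.0347, 0.0065]
orientation: [0.001, 0.667, 0.745, 0.001]
force: [0.3, -0.3, 0.2]
opening: 0.0855
grasp_force: 0.0
```

Call:
drive_tool --motion "0 0 0 0 0 0;0 0 0 0 0 0;0 0 0 0 0 0;0 0 0 0 0 0;0 0 0 0 0 0;0 0 0 0 0 0;0 0 0 0 0 0;0 0 0 0 0 0" --jaw 1

```text
time_s: 2.78
tool_pos: [0.5926, 0.0343, 0.006]
orientation: [0.0, 0.668, 0.744, 0.0]
force: [-3.2, -0.7, 8.1]
opening: 0.0322
grasp_force: 60.3
```

Call:
drive_tool --motion "0 0 -5 0 0 0;0 0 -20 0 0 0;0 0 -50 0 0 0;0 0 -85 0 0 0;0 0 -110 0 0 0;0 0 -120 0 0 0;0 0 -120 0 0 0;0 0 -120 0 0 0"

```text
time_s: 3.45
tool_pos: [0.5918, 0.0343, 0.1241]
orientation: [-0.0, 0.668, 0.745, -0.0]
force: [-0.6, -0.2, -5.8]
opening: 0.0322
grasp_force: 60.9
```

```bash
python3 - <<'E'
from h import *
c,s=np.cos(-.2131),np.sin(-.2131)
for x in(-84,):
    X=.5264+c*x/1000; Y=.2876+s*x/1000; print(X,Y); go(X,Y,.126,-12.2)
b=snap("side","s4"); st=manip.observe(); p=st["tool_pos"]; print(proj("side",[p]))
u,v=proj("side",[p])[0].astype(int); 
cv2.imwrite("pics/c3.png",cv2.resize(b[v-50:v+50,u-60:u+60,::-1],(720,600),interpolation=2)); print(u-60,v-50)
E
```

```text
0.44430008078666994 0.30536522629083807
[ 285.5 -117.1   -1.7] [-0.0013  0.      0.3219] t 3.45 F [-0.6 -0.2 -5.8]
[[292.93040465 206.28897323]]
232 156
```

View pics/c3.png

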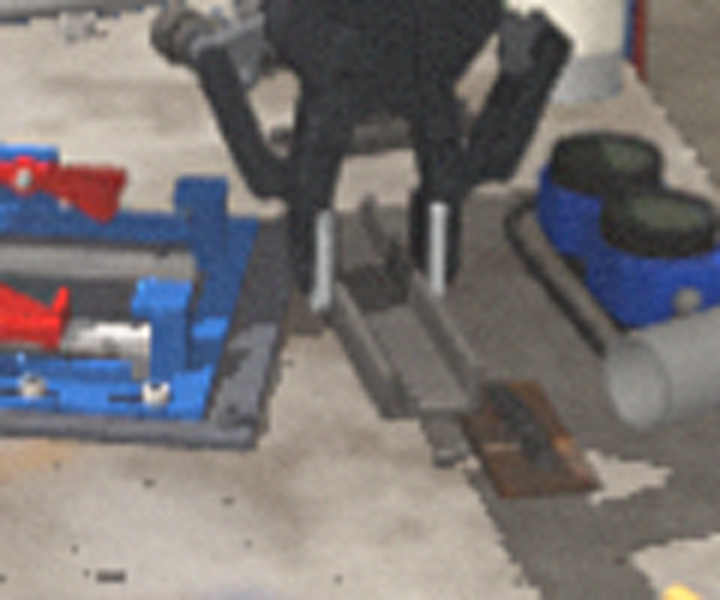

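```bash
python3 - <<'E'
from h import *
P=onz("side",np.array([(388,417),(466,411)])/6-.4+[232,156],.118); m=P.mean(0); print(P)
st=manip.observe(); a=np.radians(6.2); ax=np.array([-np.sin(a),np.cos(a)])
print("near end along channel rel. TCP mm",(m[:2]-st["tool_pos"][:2])@ax*1000)
Q=onz("side",np.array([(388,380),(466,378)])/6-.4+[232,156],.136);print((Q.mean(0)[:2]-st["tool_pos"][:2])@ax*1000)
E
```

```text
[[ 0.58640893 -0.0454035   0.118     ]
 [ 0.61298726 -0.04314621  0.118     ]]
near end along channel rel. TCP mm -79.0290807195779
-89.28245622126825
```

Call:
drive_tool --motion "36 -14 -2 0 0 0.04;72 -29 -2 0 0 0.08;108 -43 -2 0 0 0.12;144 -58 -2 0 0 0.16;180 -72 -2 0 0 0.2;216 -87 -2 0 0 0.24;252 -101 -2 0 0 0.28;275 -111 -2 0 0 0.307"

```text
time_s: 4.17
tool_pos: [0.4495, 0.2977, 0.1251]
orientation: [-0.001, 0.774, 0.633, -0.002]
force: [0.0, -0.7, -4.6]
opening: 0.0324
grasp_force: 61.1
```

Call:
drive_tool --motion "13 -5 0 0 0 0.015;13 -5 0 0 0 0.015;13 -5 0 0 0 0.015;13 -5 0 0 0 0.015"

```text
time_s: 4.5
tool_pos: [0.4495, 0.3085, 0.1258]
orientation: [-0.0, 0.778, 0.628, -0.001]
force: [0.4, -0.5, -4.9]
opening: 0.0325
grasp_force: 61.1
```

```bash
python3 - <<'E'
from h import *
go(.4449,.3083,.126,-12.2); print(manip.observe()["tool_pos"])
a=snap("top","t5"); b=snap("side","s5")
w=np.hstack([cv2.resize(a[145:245,190:300],(440,400),interpolation=2),cv2.resize(b[150:250,190:280],(360,400),interpolation=2)])
cv2.imwrite("pics/c4.png",w[:,:,::-1])
E
```

```text
[-1.1 -4.4 -0.1] [-0.0016  0.0017  0.0001] t 4.5 F [ 0.4 -0.5 -4.9]
[0.44947758 0.3084812  0.12584649]
```

View pics/c4.png

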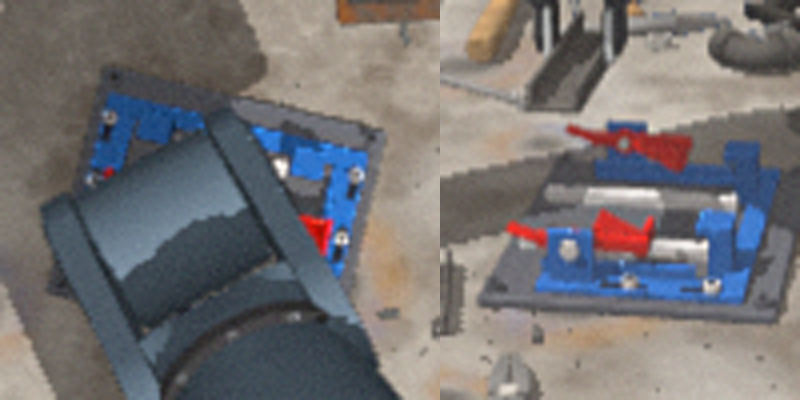

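```bash
python3 - <<'E'
from h import *
P=onz("side",np.array([(87,108),(143,111)])/4-.4+[190,150],.1198)
n=np.array([.5264,.2876]); a=-.2131; Rn=np.array([[np.cos(a),np.sin(a)],[-np.sin(a),np.cos(a)]])
print((P[:,:2]-n)@Rn.T*1000)
print("tcp",(manip.observe()["tool_pos"][:2]-n)@Rn.T*1000)
# plate near edge and right bar check from the side crop
E=onz("side",np.array([(340,311),(42,297)])/4-.4+[190,150],.008); print("plate corners (64,-118),(-126,-118):",(E[:,:2]-n)@Rn.T*1000)
r=onz("side",np.array([(97,190),(290,196)])/4-.4+[190,150],.018); print("left bar (-116,40),(20,40)",(r[:,:2]-n)@Rn.T*1000)
E
```

```text
[[-98.43490152 -70.56361655]
 [-62.50578286 -71.21140187]]
tcp [-79.13902846   4.09602414]
plate corners (64,-118),(-126,-118): [[  66.46172274 -109.47449419]
 [-121.72508704 -114.95717588]]
left bar (-116,40),(20,40) [[-119.63348257   36.07051814]
 [  15.74328258   43.4076599 ]]
```

Call:
drive_tool --motion "-1 -3 20 0 0 0;-2 -5 45 0 0 0;-2 -5 65 0 0 0;-2 -5 80 0 0 0;-2 -5 90 0 0 0;-2 -5 92 0 0 0;-2 -5 92 0 0 0;-2 -5 92 0 0 0"

```text
time_s: 5.27
tool_pos: [0.445, 0.3084, 0.0359]
orientation: [0.0, 0.778, 0.628, 0.0]
force: [-0.3, -0.0, -4.9]
opening: 0.0323
grasp_force: 61.1
```

```bash
cat >> h.py <<'E'
n0=np.array([.5264,.2876]); aN=-.2131; RN=np.array([[np.cos(aN),np.sin(aN)],[-np.sin(aN),np.cos(aN)]])
def nst(P): return (np.atleast_2d(P)[:,:2]-n0)@RN.T*1000
E
python3 - <<'E'
from h import *
s=manip.observe(); print(s["tool_pos"],nst(s["tool_pos"]),s["force"])
go(s["tool_pos"][0],s["tool_pos"][1],s["tool_pos"][2],-12.2)
b=snap("side","s6")
cv2.imwrite("pics/c5.png",cv2.resize(b[170:245,190:290],(800,600),interpolation=2)[:,:,::-1])
E
```

```text
[0.44502131 0.30841543 0.03585947] [[-83.94017333   3.13374402]] [-0.2660253  -0.01889367 -4.92458044]
[0. 0. 0.] [ 0.0007 -0.0006 -0.0005] t 5.27 F [-0.3 -0.  -4.9]
```

View pics/c5.png

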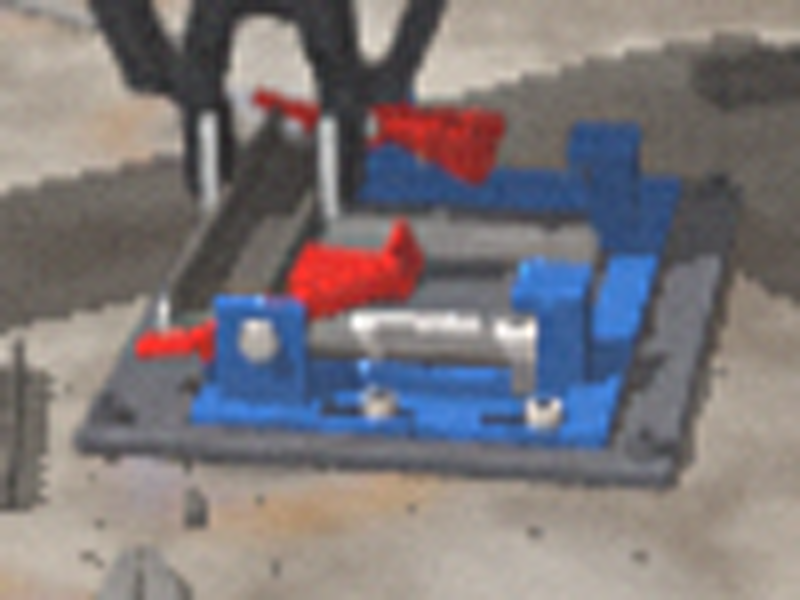

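```bash
python3 - <<'E'
from h import *
im=cv2.cvtColor(cv2.imread("pics/top0.png"),cv2.COLOR_BGR2HSV)
m=((im[...,0]<8)|(im[...,0]>172))&(im[...,1]>170)&(im[...,2]>90)
m[:, :200]=0; m[:,290:]=0; m[:185]=0; m[:]=m
k,l,st,ce=cv2.connectedComponentsWithStats(m.astype(np.uint8))
for i in range(1,k):
    if st[i,4]<5: continue
    p=np.argwhere(l==i)[:,::-1]; q=nst(onz("top",p,.042)); print(st[i])
    for lo in range(-115,0,8):
        w=q[(q[:,0]>=lo)&(q[:,0]<lo+8)]
        if len(w): print(lo,np.round([w[:,1].min(),w[:,1].mean(),w[:,1].max()],1),len(w))
# channel prediction in c5 crop
for off in(-4,0,4):
    N=np.array([[-84-17,-77.5+3.1+off],[-84+17,-77.5+3.1+off],[-101,77.5+3.1+off]])/1000
    W=N@RN+n0; 
    for z in(.03,.048): print(off,z,np.round((proj("side",np.c_[W,[z]*3])-[190,170]+.5)*8-.5).tolist())
W=np.array([[-116,-40]])/1000@RN+n0; print("bar end",(proj("side",np.c_[W,[.018]])-[190,170]+.5)*8)
E
```

```text
[209 187  18  28 152]
-115 [87.3 90.3 93.3] 3
-107 [85.  90.5 95.5] 9
-99 [86.5 90.2 94. ] 9
-91 [88.7 89.9 91.7] 3
-83 [87.9 89.8 91.6] 5
-75 [89.3 89.7 90.1] 2
-67 [88.5 90.  91.5] 4
-59 [62.  77.2 90.7] 17
-51 [59.7 75.5 91.5] 28
-43 [58.9 75.1 91.4] 28
-35 [58.7 74.5 90.6] 26
-27 [59.5 75.3 91.3] 18
[261 198  12  31 160]
-115 [-91.5 -86.6 -81.1] 7
-107 [-90.2 -86.5 -82.8] 9
-99 [-91.2 -86.4 -82.1] 6
-91 [-88.4 -86.7 -85.4] 4
-83 [-87.7 -85.9 -84. ] 4
-75 [-89.4 -87.2 -85. ] 6
-67 [-89.7 -87.  -84.3] 4
-59 [-89.  -74.  -58.9] 26
-51 [-87.  -72.7 -57.6] 25
-43 [-88.7 -72.9 -56.9] 28
-35 [-89.  -72.9 -57.1] 26
-27 [-88.3 -74.  -58.8] 15
-4 0.03 [[172.0, 327.0], [276.0, 333.0], [269.0, 148.0]]
-4 0.048 [[169.0, 275.0], [274.0, 281.0], [267.0, 102.0]]
0 0.03 [[174.0, 322.0], [278.0, 327.0], [271.0, 144.0]]
0 0.048 [[172.0, 270.0], [277.0, 276.0], [270.0, 98.0]]
4 0.03 [[177.0, 317.0], [281.0, 322.0], [273.0, 140.0]]
4 0.048 [[175.0, 265.0], [279.0, 271.0], [272.0, 94.0]]
bar end [[155.37486054 309.93481875]]
```

Call:
drive_tool --motion "0 0 -6 0 0 0;0 0 -15 0 0 0;3 0 -18 0 0 0;6 0 -18 0 0 0;6 0 -18 0 0 0;6 0 -18 0 0 0"

```text
time_s: 5.82
tool_pos: [0.4456, 0.3144, 0.0531]
orientation: [0.0, 0.778, 0.628, -0.0]
force: [-0.8, -0.2, -4.8]
opening: 0.0322
grasp_force: 61.1
```

```bash
cat >> h.py <<'E'
def red(im):
    h=cv2.cvtColor(im,cv2.COLOR_RGB2HSV); return ((h[...,0]<8)|(h[...,0]>172))&(h[...,1]>150)&(h[...,2]>60)
def catches(im):
    """side view: (tail end v, tail u, nose u/v max) of near and far catch"""
    m=red(im); o=[]
    for (u0,u1,v0,v1) in((200,250,195,222),(216,258,174,196)):
        p=np.argwhere(m[v0:v1,u0:u1])[:,::-1]+[u0,v0]; t=p[p[:,0]<p[:,0].min()+5]; n=p[p[:,0]>p[:,0].max()-5]
        o.append(np.round(np.r_[t.mean(0),n.mean(0),p[:,1].min(),p[:,1].max()],1).tolist())
    return o
E
python3 - <<'E'
from h import *
for f in("side0","s5","s6"): print(f,catches(cv2.imread(f"pics/{f}.png")[:,:,::-1]))
s=manip.observe(); print(s["tool_pos"],nst(s["tool_pos"]),catches(snap("side","s7")))
E
```

```text
side0 [[209.1, 207.2, 240.0, 209.1, 203.0, 213.0], [224.1, 182.8, 249.5, 187.3, 182.0, 191.0]]
s5 [[209.0, 207.1, 240.0, 209.1, 203.0, 213.0], [224.0, 182.5, 249.5, 187.3, 182.0, 191.0]]
s6 [[209.1, 212.7, 239.6, 202.4, 198.0, 214.0], [224.0, 182.4, 249.5, 187.4, 182.0, 192.0]]
[0.44562339 0.31436172 0.05311657] [[-84.60929869   9.0728645 ]] [[209.0, 207.1, 240.0, 208.9, 202.0, 213.0], [238.6, 184.7, 249.5, 187.3, 183.0, 191.0]]
```

Call:
drive_tool --motion "0 0 6 0 0 0;0 0 12 0 0 0;0 0 16 0 0 0;0 0 17 0 0 0;0 0 17 0 0 0"

```text
time_s: 6.28
tool_pos: [0.4455, 0.314, 0.0354]
orientation: [-0.0, 0.778, 0.628, -0.001]
force: [1.0, 0.7, -5.0]
opening: 0.0322
grasp_force: 61.1
```

```bash
python3 - <<'E'
from h import *
s=manip.observe(); print(s["tool_pos"],nst(s["tool_pos"]),catches(snap("side","s8")))
E
```

```text
[0.44546242 0.31400976 0.03543883] [[-84.69219365   8.6948138 ]] [[209.0, 207.1, 240.0, 209.1, 202.0, 213.0], [224.0, 182.5, 249.5, 187.3, 182.0, 191.0]]
```

Call:
drive_tool --motion "0 0 4 0 0 0;0 0 6 0 0 0;0 0 7 0 0 0;0 0 7 0 0 0"

```text
time_s: 6.67
tool_pos: [0.4456, 0.3142, 0.0289]
orientation: [-0.0, 0.778, 0.628, -0.0]
force: [-0.1, 0.3, -5.5]
opening: 0.0322
grasp_force: 61.1
```

Call:
drive_tool --motion "0 0 1 0 0 0;0 0 1.5 0 0 0;0 0 2 0 0 0;0 0 2 0 0 0"

```text
time_s: 7.0
tool_pos: [0.4458, 0.3143, 0.0271]
orientation: [-0.0, 0.778, 0.628, -0.0]
force: [0.5, -0.9, -4.7]
opening: 0.0326
grasp_force: 61.1
```

Call:
drive_tool --motion "0 0 0.5 0 0 0;0 0 1 0 0 0;0 0 1 0 0 0;0 0 1 0 0 0"

```text
time_s: 7.33
tool_pos: [0.4457, 0.3143, 0.0261]
orientation: [0.0, 0.778, 0.628, -0.0]
force: [-0.9, 0.3, -4.6]
opening: 0.0324
grasp_force: 61.1
```

Call:
drive_tool --motion "0 0 0.5 0 0 0;0 0 1 0 0 0;0 0 1 0 0 0;0 0 1 0 0 0"

```text
time_s: 7.67
tool_pos: [0.4457, 0.3143, 0.0251]
orientation: [-0.0, 0.778, 0.628, -0.0]
force: [-0.1, 0.6, -5.1]
opening: 0.0324
grasp_force: 61.1
```

Call:
drive_tool --motion "0 0 0.5 0 0 0;0 0 1 0 0 0;0 0 1 0 0 0;0 0 1 0 0 0"

```text
time_s: 8.0
tool_pos: [0.4458, 0.3143, 0.0241]
orientation: [0.0, 0.778, 0.628, -0.0]
force: [0.9, 0.9, -5.5]
opening: 0.0325
grasp_force: 61.2
```

Call:
drive_tool --motion "0 0 0.4 0 0 0;0 0 0.7 0 0 0;0 0 0.7 0 0 0;0 0 0.7 0 0 0"

```text
time_s: 8.33
tool_pos: [0.4458, 0.3143, 0.024]
orientation: [0.0, 0.778, 0.628, 0.0]
force: [-2.6, -2.2, 6.1]
opening: 0.0327
grasp_force: 62.3
```

Call:
drive_tool --motion "0 0 0.4 0 0 0;0 0 0.7 0 0 0;0 0 0.7 0 0 0;0 0 0.7 0 0 0"

```text
time_s: 8.67
tool_pos: [0.4458, 0.3143, 0.024]
orientation: [0.0, 0.778, 0.628, 0.0]
force: [-6.4, -3.3, 15.2]
opening: 0.0323
grasp_force: 63.5
```

Call:
drive_tool --motion "0 0 -0.6 0 0 0;0 0 -1.2 0 0 0;0 0 -1.2 0 0 0;0 0 -1.2 0 0 0"

```text
time_s: 9.0
tool_pos: [0.4458, 0.3143, 0.024]
orientation: [0.0, 0.778, 0.628, 0.0]
force: [-1.7, -1.0, 1.9]
opening: 0.0327
grasp_force: 61.9
```

Call:
drive_tool --motion "0.6 0 0 0 0 0;1.2 0 0 0 0 0;1.8 0 0 0 0 0;2.4 0 0 0 0 0;2.4 0 0 0 0 0"

```text
time_s: 9.42
tool_pos: [0.4463, 0.3162, 0.024]
orientation: [0.0, 0.778, 0.628, -0.0]
force: [-0.8, -5.2, 3.9]
opening: 0.0322
grasp_force: 62.1
```

Call:
drive_tool --motion "0 0 -0.3 0 0 0;0.5 0 -0.3 0 0 0;1 0 -0.3 0 0 0;1 0 -0.3 0 0 0"

```text
time_s: 9.75
tool_pos: [0.4465, 0.3177, 0.0241]
orientation: [-0.0, 0.778, 0.628, -0.0]
force: [-0.1, -0.8, -4.4]
opening: 0.0322
grasp_force: 61.3
```

Call:
drive_tool --motion "0.5 0 0 0 0 0;1 0 0 0 0 0;1.5 0 0 0 0 0;1.5 0 0 0 0 0"

```text
time_s: 10.08
tool_pos: [0.4465, 0.3184, 0.0241]
orientation: [0.0, 0.778, 0.628, -0.001]
force: [-0.2, -6.3, -2.5]
opening: 0.0322
grasp_force: 61.5
```

Call:
drive_tool --motion "0.5 0 0 0 0 0;1 0 0 0 0 0;1.5 0 0 0 0 0;1.5 0 0 0 0 0"

```text
time_s: 10.42
tool_pos: [0.4465, 0.3186, 0.024]
orientation: [0.001, 0.778, 0.628, -0.002]
force: [-1.3, -16.1, 3.5]
opening: 0.0324
grasp_force: 62.1
```

```bash
python3 - <<'E'
from h import *
s=manip.observe(); print(s["tool_pos"],nst(s["tool_pos"]),catches(snap("side","s9")))
E
```

```text
[0.44651748 0.3185758  0.02404877] [[-84.62667708  13.38071175]] [[208.8, 206.9, 240.0, 209.1, 202.0, 213.0], [224.0, 182.5, 249.5, 187.3, 182.0, 191.0]]
```

Call:
drive_tool --motion "-2 0 0 0 0 0;-4 0 0 0 0 0;-6.3 0 0 0 0 0;-6.3 0 0.2 0 0 0;-6.3 0 0.3 0 0 0;-6.3 0 0.3 0 0 0"

```text
time_s: 10.97
tool_pos: [0.4458, 0.3144, 0.0241]
orientation: [0.0, 0.778, 0.628, -0.0]
force: [-0.9, -2.2, -1.1]
opening: 0.0321
grasp_force: 61.6
```

```bash
python3 - <<'E'
from h import *
s=manip.observe(); print(s["tool_pos"],nst(s["tool_pos"]),s["force"],s["moment"]);go(*s["tool_pos"],-12.2)
E
```

```text
[0.44577206 0.31438594 0.0240565 ] [[-84.46911665   9.12796988]] [-0.91850723 -2.23357935 -1.12649561] [-0.29488619  0.1386155  -0.03678603]
[0. 0. 0.] [-0.      0.0001  0.0001] t 10.97 F [-0.9 -2.2 -1.1]
```

Call:
drive_tool --motion "0 2 0 0 0 0;0 5 0 0 0 0;0 8 0 0 0 0;0 11 0 0 0 0;0 14 0 0 0 0;0 16 0 0 0 0;0 17 0 0 0 0;0 17 0 0 0 0"

```text
time_s: 11.63
tool_pos: [0.4628, 0.3108, 0.024]
orientation: [0.0, 0.778, 0.628, 0.0]
force: [-2.8, 0.0, 1.6]
opening: 0.0323
grasp_force: 61.8
```

Call:
drive_tool --motion "0 1 0 0 0 0;0 2 0 0 0 0;0 3 0 0 0 0;0 4 0 0 0 0;0 5 0 0 0 0;0 6 0 0 0 0;0 7 0 0 0 0;0 8 0 0 0 0"

```text
time_s: 12.3
tool_pos: [0.4696, 0.3092, 0.024]
orientation: [-0.0, 0.778, 0.628, -0.001]
force: [-9.2, 2.1, 5.5]
opening: 0.0321
grasp_force: 62.3
```

Call:
drive_tool --motion "0 1 -0.3 0 0 0;0 2 -0.3 0 0 0;0 3 -0.3 0 0 0;0 4 -0.3 0 0 0;0 5 -0.3 0 0 0;0 6 -0.3 0 0 0"

```text
time_s: 12.8
tool_pos: [0.4753, 0.3078, 0.024]
orientation: [-0.0, 0.778, 0.628, -0.001]
force: [-6.7, 2.0, 1.5]
opening: 0.0322
grasp_force: 61.9
```

```bash
python3 - <<'E'
from h import *
s=manip.observe(); print(s["tool_pos"],nst(s["tool_pos"]),s["force"],s["moment"],catches(snap("side","s10")))
E
```

```text
[0.4752973  0.30776054 0.02402739] [[-54.21052577   8.89675939]] [-6.69758446  2.04291825  1.52039428] [ 0.30202267  1.12412772 -0.02828876] [[208.2, 208.1, 240.0, 207.4, 202.0, 211.0], [232.0, 184.3, 248.5, 188.5, 182.0, 190.0]]
```

Call:
drive_tool --motion "0 1 0 0 0 0;0 2 0 0 0 0;0 3 0 0 0 0;0 4 0 0 0 0;0 5 0 0 0 0;0 6 0 0 0 0;0 7 0 0 0 0;0 8 0 0 0 0"

```text
time_s: 13.52
tool_pos: [0.4834, 0.3061, 0.0241]
orientation: [-0.0, 0.778, 0.628, -0.001]
force: [-5.3, 1.2, 1.3]
opening: 0.0322
grasp_force: 61.8
```

Call:
drive_tool --motion "0 1 0 0 0 0;0 2 0 0 0 0;0 3 0 0 0 0;0 4 0 0 0 0;0 5 0 0 0 0;0 6 0 0 0 0;0 7 0 0 0 0;0 8 0 0 0 0"

```text
time_s: 14.18
tool_pos: [0.4917, 0.3043, 0.0241]
orientation: [0.0, 0.778, 0.628, -0.0]
force: [-4.2, 1.2, -2.0]
opening: 0.0326
grasp_force: 61.4
```

Call:
drive_tool --motion "0 1 0 0 0 0;0 2 0 0 0 0;0 3 0 0 0 0;0 4 0 0 0 0;0 5 0 0 0 0;0 6 0 0 0 0"

```text
time_s: 14.68
tool_pos: [0.4978, 0.3031, 0.0242]
orientation: [0.0, 0.778, 0.628, 0.0]
force: [0.2, -0.1, -5.4]
opening: 0.0326
grasp_force: 61.0
```

```bash
python3 - <<'E'
from h import *
s=manip.observe(); print(s["tool_pos"],nst(s["tool_pos"]),s["force"],s["moment"],catches(snap("side","s11")))
E
```

```text
[0.4978358  0.30308097 0.02418618] [[-31.19215722   9.08972163]] [ 0.16713927 -0.14211464 -5.41595408] [0.08391202 0.10394847 0.02112984] [[209.0, 207.1, 240.0, 209.2, 203.0, 213.0], [223.2, 182.2, 246.8, 187.7, 182.0, 192.0]]
```

Call:
drive_tool --motion "0 1 0 0 0 0;0 2 0 0 0 0;0 3 0 0 0 0;0 4 0 0 0 0;0 5 0 0 0 0;0 6 0 0 0 0;0 7 0 0 0 0;0 8 0 0 0 0"

```text
time_s: 15.4
tool_pos: [0.5056, 0.3014, 0.0242]
orientation: [0.0, 0.778, 0.628, 0.0]
force: [-1.3, 0.9, -5.6]
opening: 0.0319
grasp_force: 61.0
```

Call:
drive_tool --motion "0 1 0 0 0 0;0 2 0 0 0 0;0 3 0 0 0 0;0 4 0 0 0 0;0 5 0 0 0 0;0 6 0 0 0 0;0 7 0 0 0 0;0 8 0 0 0 0"

```text
time_s: 16.07
tool_pos: [0.5134, 0.2998, 0.0243]
orientation: [0.0, 0.778, 0.628, 0.0]
force: [-0.9, 0.8, -6.2]
opening: 0.0324
grasp_force: 61.0
```

Call:
drive_tool --motion "0 1 0 0 0 0;0 2 0 0 0 0;0 3 0 0 0 0;0 4 0 0 0 0;0 5 0 0 0 0;0 6 0 0 0 0"

```text
time_s: 16.57
tool_pos: [0.5193, 0.2985, 0.0243]
orientation: [0.0, 0.778, 0.628, 0.0]
force: [0.1, -0.1, -6.1]
opening: 0.0321
grasp_force: 61.0
```

```bash
python3 - <<'E'
from h import *
s=manip.observe(); print(s["tool_pos"],nst(s["tool_pos"]),s["force"],s["moment"],catches(snap("side","s12")))
E
```

```text
[0.51928359 0.29850313 0.02428488] [[-9.26134556  9.15144594]] [ 0.09394496 -0.11625399 -6.10778805] [ 0.0834313  -0.01438637 -0.00531119] [[208.8, 210.2, 240.0, 205.8, 201.0, 212.0], [224.0, 185.0, 248.9, 185.1, 182.0, 189.0]]
```

Call:
drive_tool --motion "0 1 0 0 0 0;0 2 0 0 0 0;0 3 0 0 0 0;0 4 0 0 0 0;0 5 0 0 0 0;0 5 0 0 0 0"

```text
time_s: 17.12
tool_pos: [0.5243, 0.2974, 0.0243]
orientation: [0.0, 0.778, 0.628, 0.0]
force: [-0.2, 0.2, -5.8]
opening: 0.0326
grasp_force: 61.1
```

```bash
python3 - <<'E'
from h import *
s=manip.observe(); print(s["tool_pos"],nst(s["tool_pos"]),s["force"],s["moment"],catches(snap("side","s13")))
E
```

```text
[0.52431107 0.29743287 0.0243346 ] [[-4.12123789  9.16866457]] [-0.2448297   0.22124838 -5.82362214] [ 0.03270078 -0.09096574  0.01876777] [[208.8, 209.9, 240.1, 205.7, 201.0, 212.0], [224.0, 182.5, 249.7, 187.4, 182.0, 192.0]]
```

Call:
drive_tool --motion "0 0.3 0 0 0 0;0 0.6 0 0 0 0;0 0.9 0 0 0 0;0 0.9 0 0 0 0"

```text
time_s: 17.5
tool_pos: [0.5249, 0.2973, 0.0243]
orientation: [0.0, 0.778, 0.628, 0.0]
force: [1.1, 0.3, -5.3]
opening: 0.0323
grasp_force: 61.1
```

```bash
python3 - <<'E'
from h import *
s=manip.observe(); print(s["tool_pos"],nst(s["tool_pos"]),s["force"],s["moment"],catches(snap("side","s14")))
E
```

```text
[0.52490342 0.29727605 0.02426589] [[-3.50912488  9.140669  ]] [ 1.07878876  0.29680353 -5.3233417 ] [-0.01060206 -0.04333565 -0.01905483] [[209.0, 209.7, 240.1, 206.2, 202.0, 212.0], [224.0, 182.5, 249.8, 187.2, 182.0, 192.0]]
```

Call:
drive_tool --motion "0 0.3 0 0 0 0;0 0.6 0 0 0 0;0 0.9 0 0 0 0;0 1 0 0 0 0;0 1 0 0 0 0"

```text
time_s: 17.97
tool_pos: [0.5259, 0.2971, 0.0243]
orientation: [-0.0, 0.778, 0.628, 0.0]
force: [0.0, 0.3, -4.3]
opening: 0.0321
grasp_force: 61.1
```

```bash
python3 - <<'E'
from h import *
s=manip.observe(); print(s["tool_pos"],nst(s["tool_pos"]),s["force"],s["moment"],catches(snap("side","s15")))
E
```

```text
[0.52586162 0.29705004 0.02426145] [[-2.52479523  9.12241591]] [ 1.10850139e-03  2.88186741e-01 -4.27740055e+00] [ 0.03533921 -0.09330102  0.03011258] [[209.1, 207.1, 239.9, 209.1, 203.0, 213.0], [224.0, 182.5, 250.0, 187.7, 182.0, 192.0]]
```

Call:
drive_tool --motion "0 0.3 0 0 0 0;0 0.6 0 0 0 0;0 0.9 0 0 0 0;0 1 0 0 0 0;0 1 0 0 0 0"

```text
time_s: 18.43
tool_pos: [0.5266, 0.2969, 0.0242]
orientation: [-0.0, 0.778, 0.628, -0.0]
force: [-2.2, 0.5, -4.6]
opening: 0.0323
grasp_force: 61.1
```

Call:
drive_tool --motion "0 0.3 0 0 0 0;0 0.6 0 0 0 0;0 0.6 0 0 0 0;0 0.6 0 0 0 0"

```text
time_s: 18.77
tool_pos: [0.5267, 0.2968, 0.0242]
orientation: [-0.0, 0.778, 0.628, -0.001]
force: [-5.5, 2.2, -2.6]
opening: 0.0324
grasp_force: 61.3
```

Call:
drive_tool --motion "0 0.3 0 0 0 0;0 0.6 0 0 0 0;0 0.6 0 0 0 0;0 0.6 0 0 0 0"

```text
time_s: 19.1
tool_pos: [0.5268, 0.2967, 0.0241]
orientation: [-0.001, 0.778, 0.628, -0.001]
force: [-7.3, 1.9, 0.2]
opening: 0.0326
grasp_force: 61.5
```

```bash
python3 - <<'E'
from h import *
s=manip.observe(); print(s["tool_pos"],nst(s["tool_pos"]),s["force"],s["moment"],s["orientation"],catches(snap("side","s16")))
E
```

```text
[0.52684702 0.29669918 0.02414739] [[-1.4874801   8.98789598]] [-7.29247278  1.92159955  0.22937774] [0.43947515 1.26220869 0.39067128] [-5.18734765e-04  7.78049967e-01  6.28201230e-01 -1.09331231e-03] [[209.1, 207.2, 240.0, 209.1, 203.0, 213.0], [224.0, 182.5, 250.3, 186.9, 182.0, 191.0]]
```

Call:
drive_tool --motion "0 0 0 0 0 -0.004;0 0.2 0 0 0 -0.008;0 0.3 0 0 0 -0.01;0 0.3 0 0 0 -0.01;0 0.3 0 0 0 -0.01"

```text
time_s: 19.57
tool_pos: [0.5271, 0.2966, 0.0242]
orientation: [-0.001, 0.775, 0.632, -0.001]
force: [-8.4, 1.8, -0.5]
opening: 0.0321
grasp_force: 61.7
```

```bash
python3 - <<'E'
from h import *
s=manip.observe(); print(s["tool_pos"],nst(s["tool_pos"]),s["force"],s["moment"],s["orientation"]);go(*s["tool_pos"],-12.2)
E
```

```text
[0.5270544  0.29660562 0.02415753] [[-1.26501104  8.94031079]] [-8.39123412  1.76582244 -0.51299431] [ 0.33810067  1.39565807 -0.084162  ] [-6.82412154e-04  7.75207626e-01  6.31705096e-01 -1.15868956e-03]
[0. 0. 0.] [-0.0025  0.0009  0.0096] t 19.57 F [-8.4  1.8 -0.5]
```

Call:
drive_tool --motion "0 -0.6 0 0 0 0;0 -1.2 0 0 0 0;0 -1.8 0 0 0 0;0 -2.4 0 0 0 0;0 -3 0 0 0 0;0 -3.5 0 0 0 0;0 -3.5 0 0 0 0;0 -3.5 0 0 0 0"

```text
time_s: 20.23
tool_pos: [0.5249, 0.2972, 0.0243]
orientation: [0.0, 0.775, 0.632, 0.0]
force: [-0.0, 0.1, -4.1]
opening: 0.032
grasp_force: 61.1
```

Call:
drive_tool --motion "0 -0.3 0 0 0 0;0 -0.6 0 0 0 0;0 -0.8 0 0 0 0;0 -0.8 0 0 0 0"

```text
time_s: 20.57
tool_pos: [0.5243, 0.2974, 0.0243]
orientation: [0.0, 0.775, 0.632, 0.0]
force: [0.1, -1.8, -4.9]
opening: 0.0325
grasp_force: 61.1
```

```bash
python3 - <<'E'
from h import *
s=manip.observe(); print(s["tool_pos"],nst(s["tool_pos"]),s["force"],s["moment"])
print(catches(snap("side","s17")))
E
```

```text
[0.52425366 0.29736014 0.02429996] [[-4.161968    9.08543134]] [ 0.09734147 -1.79522987 -4.88218362] [-0.10298722 -0.2279273  -0.08743837]
[[208.9, 206.9, 239.9, 209.2, 203.0, 213.0], [224.0, 182.5, 249.6, 187.5, 182.0, 192.0]]
```

Just at the catches (2.9 mm back). Pull in small steps.

Call:
drive_tool --motion "0 -0.3 0 0 0 0;0 -0.6 0 0 0 0;0 -0.6 0 0 0 0;0 -0.6 0 0 0 0"

```text
time_s: 20.95
tool_pos: [0.5242, 0.2974, 0.0245]
orientation: [0.0, 0.775, 0.632, 0.001]
force: [5.3, -2.8, -6.1]
opening: 0.0323
grasp_force: 61.0
```

```bash
python3 - <<'E'
from h import *
s=manip.observe(); print(nst(s["tool_pos"]),s["force"],s["moment"])
E
```

```text
[[-4.17386076  9.11092534]] [ 5.32885734 -2.7658243  -6.09270437] [-0.38663133 -0.87644619 -0.10266891]
```

Call:
drive_tool --motion "0 -0.2 0 0 0 0;0 -0.4 0 0 0 0;0 -0.5 0 0 0 0;0 -0.5 0 0 0 0;0 -0.5 0 0 0 0"

```text
time_s: 21.37
tool_pos: [0.5242, 0.2974, 0.0246]
orientation: [0.001, 0.775, 0.632, 0.001]
force: [7.0, -3.3, -6.9]
opening: 0.0322
grasp_force: 61.0
```

```bash
python3 - <<'E'
from h import *
s=manip.observe(); print(nst(s["tool_pos"]),s["force"],s["moment"])
E
```

```text
[[-4.21037482  9.11065304]] [ 7.00927106 -3.26081493 -6.87414024] [-0.61200642 -1.19967353 -0.07503608]
```

Call:
drive_tool --motion "0 -0.3 0.2 0 0 0;0 -0.6 0.2 0 0 0;0 -0.7 0.2 0 0 0;0 -0.7 0.2 0 0 0;0 -0.7 0.2 0 0 0;0 -0.7 0.2 0 0 0"

```text
time_s: 21.87
tool_pos: [0.5242, 0.2974, 0.0246]
orientation: [0.001, 0.775, 0.632, 0.002]
force: [9.0, -5.1, -6.7]
opening: 0.0324
grasp_force: 61.0
```

```bash
python3 - <<'E'
from h import *
s=manip.observe(); print(nst(s["tool_pos"]),s["force"],s["moment"])
print(catches(snap("side","s18")))
E
```

```text
[[-4.22015085  9.15620316]] [ 9.04016792 -5.07459843 -6.71272906] [-0.8343439  -1.61116471 -0.10149564]
[[209.1, 207.1, 239.9, 209.1, 203.0, 213.0], [224.0, 182.5, 249.5, 187.4, 182.0, 192.0]]
```

Call:
drive_tool --motion "0 0 0 0 0 0;0 0 0 0 0 0;0 0 0 0 0 0;0 0 0 0 0 0"

```text
time_s: 22.25
tool_pos: [0.5242, 0.2974, 0.0246]
orientation: [0.001, 0.775, 0.632, 0.002]
force: [10.1, -5.5, -6.3]
opening: 0.0322
grasp_force: 61.0
```

Call:
drive_tool --motion "0 0.6 0 0 0 0;0 1.2 0 0 0 0;0 1.8 0 0 0 0;0 2.4 0 0 0 0;0 3 0 0 0 0;0 3 0.2 0 0 0;0 3 0.3 0 0 0;0 3 0.3 0 0 0"

```text
time_s: 22.92
tool_pos: [0.5248, 0.2973, 0.024]
orientation: [-0.0, 0.775, 0.632, -0.0]
force: [-5.5, 0.6, 3.7]
opening: 0.0322
grasp_force: 62.3
```

```bash
python3 - <<'E'
from h import *
s=manip.observe(); print(s["tool_pos"],nst(s["tool_pos"]),s["force"],s["moment"])
print(catches(snap("side","s19")))
E
```

```text
[0.52480182 0.29726132 0.02402858] [[-3.60531315  9.10478399]] [-5.53396031  0.57916501  3.74358997] [-0.0267054   0.82083889  0.0085448 ]
[[208.9, 206.9, 240.0, 209.1, 203.0, 213.0], [224.0, 182.5, 249.8, 187.1, 182.0, 192.0]]
```

Call:
drive_tool --motion "0 0 -0.3 0 0 0;0 0 -0.3 0 0 0;0 0 -0.3 0 0 0;0 0 -0.3 0 0 0;0 0 -0.3 0 0 0;0 0 -0.3 0 0 0" --jaw 0.4

```text
time_s: 23.47
tool_pos: [0.5254, 0.2972, 0.0241]
orientation: [0.0, 0.775, 0.632, 0.0]
force: [-0.4, -0.1, -0.3]
opening: 0.0513
grasp_force: 0.0
```

Call:
drive_tool --motion "0 0 -4 0 0 0;0 0 -12 0 0 0;0 0 -25 0 0 0;0 0 -45 0 0 0;0 0 -75 0 0 0;0 0 -110 0 0 0;0 0 -145 0 0 0;0 0 -180 0 0 0"

```text
time_s: 24.13
tool_pos: [0.525, 0.2971, 0.2072]
orientation: [0.0, 0.775, 0.632, 0.001]
force: [-0.2, -0.1, 0.5]
opening: 0.0514
grasp_force: 0.0
```

Call:
drive_tool --motion "0 -30 0 0 0 0;0 -70 0 0 0 0;0 -110 0 0 0 0;0 -140 0 0 0 0;0 -150 0 0 0 0;0 -150 0 0 0 0;0 -150 0 0 0 0;0 -150 0 0 0 0"

```text
time_s: 24.8
tool_pos: [0.3795, 0.3274, 0.2047]
orientation: [0.0, 0.775, 0.632, 0.001]
force: [1.4, 0.3, -0.7]
opening: 0.0517
grasp_force: 0.0
```

```bash
python3 - <<'E'
from h import *
s=manip.observe(); print(s["tool_pos"],s["force"])
b=snap("side","s20"); print(catches(b))
cv2.imwrite("pics/c6.png",cv2.resize(b[165:240,190:290],(800,600),interpolation=2)[:,:,::-1])
E
```

```text
[0.37953918 0.32740473 0.20466215] [ 1.3940751   0.2600036  -0.66348221]
[[209.0, 207.1, 239.9, 209.1, 203.0, 213.0], [224.0, 182.5, 249.4, 187.1, 182.0, 191.0]]
```

View pics/c6.png

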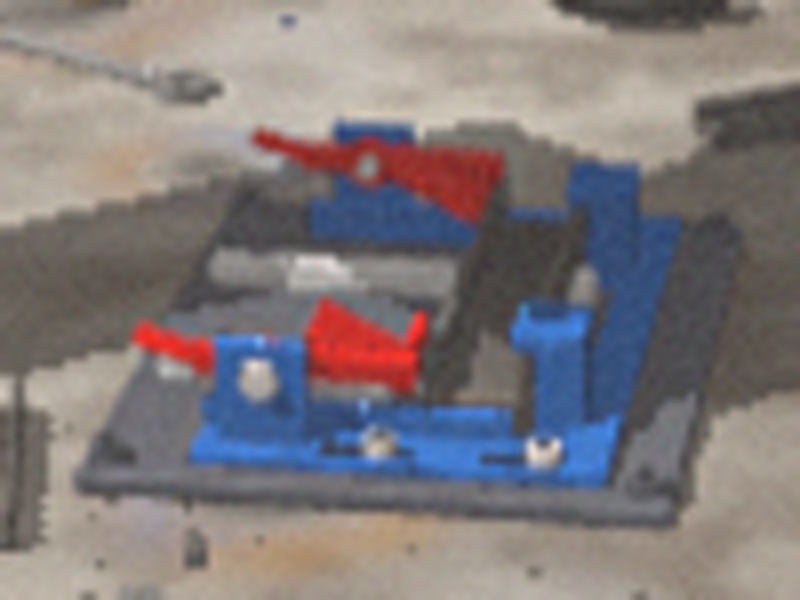

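The picture shows the channel seated between the catches (lips at about (415,350) and (490,190)) and the backstops at (550,330) and (605,200). Both catches are down behind its near edge, and the robot is clear.

```bash
python3 -c "
from station import manip
print(manip.finish_job())"
```

```text
the job is handed in; nothing more can be done
None
```

The channel is home against the backstops with both catches dropped behind its near edge; they held a pull of about 10 to 11 N, and the job was handed in at about 25 s. One slip: on the first lowering, the channel's end briefly pressed down the right catch's tail, so I lifted off, shifted it and laid it again. The gripper itself never touched a catch.

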